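# Stow the full slide box in the push-latch drawer

### The arm

A 7-joint arm with a two-finger parallel gripper is mounted at the origin on a cart in front of the work surface, level with it; the furniture and walls round the work are solid. World frame = base frame: x ahead of the robot, y to its left, z up, the work surface at z = 0. Lengths are in m, angles in rad, forces in N, time in s.
With the tool pointing down it reaches from about 0.425 to 0.95 m from the base axis. Payload 16.7 kg.
Tool frame: the origin (TCP) lies midway between the tips of the shut fingers; the grasp point (between the pads) lies 19 mm behind it (ctrl.tcp_to_grasp is the distance from the TCP to the grasp point, in m); z points along the fingers, y is the line along which they close (so a half turn about z gives the same grasp; the last joint's range is limited). The gripper opens to 94 mm and grips with 3 to 60 N. Pads are 16 mm wide; open, the fingers measure 119 mm over their backs; the gripper's body (75 mm by 177 mm) begins 78 mm behind the grasp point.
Start: joints at [1.111, 0.426, 0.074, 1.606, -0.034, 1.111, -0.067], TCP at [0.206, -0.643, 0.205] pointing down, gripper open.
Joint ranges: [-2.85, 2.85], [-0.5, 2.14], [-1.23, 1.37], [0.21, 2.46], [-1.02, 4.16], [0.16, 2.05], [-2.73, 2.73]. Speed limits (rad/s): [1.89, 1.89, 2.39, 2.39, 3.01, 3.01, 3.01].

### API

Orientations are given as a unit quaternion [w, x, y, z].
In Python, from bench import state, cams, workorder, ctrl gives the robot as it stands. The module is installed in compiled form; this text tells all that it offers.
- The arm moves only by the shell command python3 -m handwheel 'ROWS' [FORCE]. ROWS is JSON, a list of rows, each a list of 3 entries, a list of its own where there are three numbers: the turn, a rotation vector about the tool's x, y, z in degrees, then the shift along the tool's x, y, z in mm, then the finger opening in mm, from 0 to 94. A call has exactly 5 rows; each row is the pose to reach, as a shift and turn from the pose commanded when the call began, along the tool's axes at that moment; what a row does not reach only later rows make up. A row lasts 1/12 s, in which the tool goes at most 41.7 mm and 7.16 degrees, less where a joint would pass 70% of its speed; a pose out of reach is approached as far as the arm can. A call with a gripper value outside its range is refused whole. The fingers move at their own pace and stop on an object; FORCE is the grip in N (left out, the last holds). Time passes only in rows, so rows that repeat a pose let the fingers close, or fill a call up. It gives the time, the measured TCP pose, the force, the opening and the grip force at its end, in the units of the state.
- state(): the state, without advancing time (a new reading comes with each control period).
- cams.capture(name): name is "scene" or "top" or "wrist"; returns a dict with "color" (384x512x3 uint8, blue, green, red), "depth" (384x512 float32, m along the optical axis (not along the pixel's ray), 0 where there is no reading), "fx", "fy", "cx", "cy" (pixels), "R" (3x3) and "t" (3): a world point X has camera coordinates R X + t. Camera axes: x right, y down, z forward; pixel columns grow to the right and rows downward; lengths in m; the calibration is good to about 2 mm. A picture is of the moment at which its call begins.
- workorder.sign_off(): hands the job in; it is judged then, once.
The state is a dict: "time": time; "joints": joint angles; "dq": joint speeds; "joint_efforts": joint torques, N m; "position": TCP position; "eef_rot": TCP orientation; "contact_force": force on the tool from outside, world axes, zero at the start; "wrist_torque": the same for the moment, N m; "grip_width": finger opening in m; "grasp_force": force on a finger pad.
Only numpy, scipy, OpenCV 4.12 (cv2) and the standard library are available. Lean on these libraries where they do the work, as an engineer would, in place of code of your own. Each camera call takes 0.05 s, during which the arm holds its last target. There are 200 camera calls.

### The job

One of the three identical wooden slide boxes is full of glass slides, the other two are empty; only the weight tells. Press the orange button on the grey chest so that its drawer springs out, lay the full box lid up in the drawer and push the drawer shut until it latches. Leave the two empty boxes lid up on the bench, off the chest, and do not knock over the blue canister.

Things in the scene. Friction and masses are not known exactly. Their poses are not given: they have to be found in the camera images.
- slide_box_a: closed dark wooden slide box with a hinged lid that stays shut, 66 mm (own x, a brass clasp on -x) by 90 mm (own y) by 34 mm high; origin at the centre of its underside, z up through the lid. The three look identical; which one is full changes from start to start. Empty: about 0.11 kg; full: 0.42 to 0.56 kg. Grip it across the 66 mm
- slide_box_b: closed dark wooden slide box with a hinged lid that stays shut, 66 mm (own x, a brass clasp on -x) by 90 mm (own y) by 34 mm high; origin at the centre of its underside, z up through the lid. The three look identical; which one is full changes from start to start. Empty: about 0.11 kg; full: 0.42 to 0.56 kg. Grip it across the 66 mm
- slide_box_c: closed dark wooden slide box with a hinged lid that stays shut, 66 mm (own x, a brass clasp on -x) by 90 mm (own y) by 34 mm high; origin at the centre of its underside, z up through the lid. The three look identical; which one is full changes from start to start. Empty: about 0.11 kg; full: 0.42 to 0.56 kg. Grip it across the 66 mm
- chest: grey sheet-metal chest fixed to the bench, 150 mm deep (own x) by 130 mm wide (own y) by 80 mm high; origin at the centre of its underside; the drawer is in its -x face and slides along -x; the orange button is on its top. The latch inside is not visible
- chest_drawer (a joint): how far the drawer is out, m: 0 shut and latched (it can be pushed to -0.003), 0.125 fully out. A spring pushes it out with about 4 N when shut and 1 N when out, so it comes back out unless latched. To latch it, push the front in all the way over a click that takes about 8 N; touch it slowly first, a fast knock on it gives high forces
- drawer_floor (a point): centre of the drawer tray's floor (12 mm above the bench); the tray is 120 mm long inside along the chest's x and 86 mm wide along its y, with side and back walls only 10 mm above this floor and the 70 mm high front panel at its -x end; it is all clear of the chest when out. A box fits only with its 90 mm side along the chest's x
- drawer_front (a point): centre of the outer (-x) face of the drawer's front panel, 45 mm above the bench; the panel is 128 mm wide, 70 mm high (7 to 77 mm above the bench) and 12 mm thick
- chest_button (a joint): how far the orange button is pressed, m: 0 up, 0.010 fully down. It has a spring: about 2 N to start, 6 N fully down; the drawer is let go at about 0.005, so press it right down
- button_top (a point): centre of the top of the orange button, a cap of 28 mm diameter standing 12 mm above the chest's top
- blue_canister: blue screw-cap canister, 62 mm diameter, 92 mm high, origin under its centre; bystander

How it is judged:
By the outcome, as a careful person would: the job done as asked, in the order asked, and still so for the second after the job is handed in, with the robot touching nothing.
It also fails if it takes over 72 s, if anything falls off the work surface, if the arm or the gripper's body presses on something with over 40 N, if the wrist force passes 120 N, or if a joint passes its speed limit or range.

## Working session

There is one attempt and no reset: what is moved stays moved. The work goes in short steps, Python scripts to look and compute and a shell command to move; the robot and the scene stay as the last step left them, time stands still between calls to the robot, and variables do not carry over. Pictures are saved under pics/ and viewed, at most 10 in all, crops included, and the job is handed in when it is done.

```bash
mkdir -p pics
cat > h.py <<'E'
from bench import state,cams,ctrl
import numpy as np,cv2,json
from scipy.spatial.transform import Rotation as Ro
def cap(n):
    c=cams.capture(n); np.savez(''+n+'.npz',**{k:np.asarray(v) for k,v in c.items()}); return c
def ld(n): return np.load(''+n+'.npz')
def w(c,u,v,z=None):
    d=np.array([(u-c['cx'])/c['fx'],(v-c['cy'])/c['fy'],1.]); R=c['R'];t=c['t']
    if z is None: return R.T@(d*c['depth'][int(v),int(u)]-t)
    o=-R.T@t; r=R.T@d; return o+r*(z-o[2])/r[2]
def rot():
    q=state()['eef_rot']; return Ro.from_quat([q[1],q[2],q[3],q[0]])
def to(p,yaw_dir=None):
    "tool mm shift to bring TCP to world p; turn (deg) about tool axes so tool points down with y along yaw_dir"
    s=state(); r=rot(); d=r.inv().apply(np.array(p)-s['position'])*1000
    out=[np.round(d,1)]
    if yaw_dir is not None:
        y=np.array([np.cos(yaw_dir),np.sin(yaw_dir),0]); 
        for sg in (1,-1):
            z=np.array([0,0,-1.]); yy=y*sg; M=np.c_[np.cross(yy,z),yy,z]
            out.append(np.round(np.degrees((r.inv()*Ro.from_matrix(M)).as_rotvec()),1))
    return out
E
python3 - <<'E'
from h import *
a=cap('top');b=cap('scene')
cv2.imwrite('pics/top.png',cv2.resize(a['color'],(800,600)))
cv2.imwrite('pics/scene.png',cv2.resize(b['color'],(800,600)))
print(state(),ctrl.tcp_to_grasp,rot().as_matrix().round(3))
E
```

```text
{'time': 0.1, 'joints': array([ 1.11148098,  0.42664674,  0.07385661,  1.60653433, -0.03411813,
        1.11079423, -0.06712767]), 'dq': array([-1.50250844e-04, -1.49228639e-05, -2.41192263e-04, -2.50202646e-03,
       -2.50571978e-04,  5.57820601e-05, -3.12565890e-04]), 'joint_efforts': array([ 7.00930061e-03, -9.37469029e+01,  3.67613934e+00, -4.55038083e+01,
       -4.86010336e-02,  1.68045249e-02, -2.00923301e-05]), 'position': array([ 0.20565434, -0.64249872,  0.20486472]), 'eef_rot': array([-5.49326441e-04,  9.88031052e-01,  1.54254088e-01, -1.17303805e-04]), 'contact_force': array([0.97297346, 0.00526266, 0.85925691]), 'wrist_torque': array([-0.00380582,  0.00730175, -0.03938673]), 'grasp_force': 0.0, 'grip_width': 0.09403468390631439} 0.0188 [[ 0.952  0.305 -0.   ]
 [ 0.305 -0.952  0.001]
 [-0.    -0.001 -1.   ]]
```

View pics/top.png

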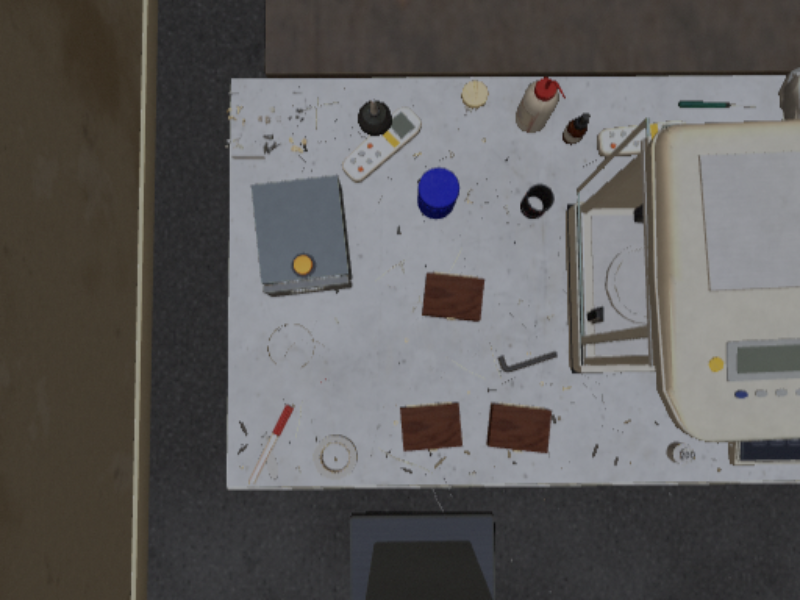

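View pics/scene.png

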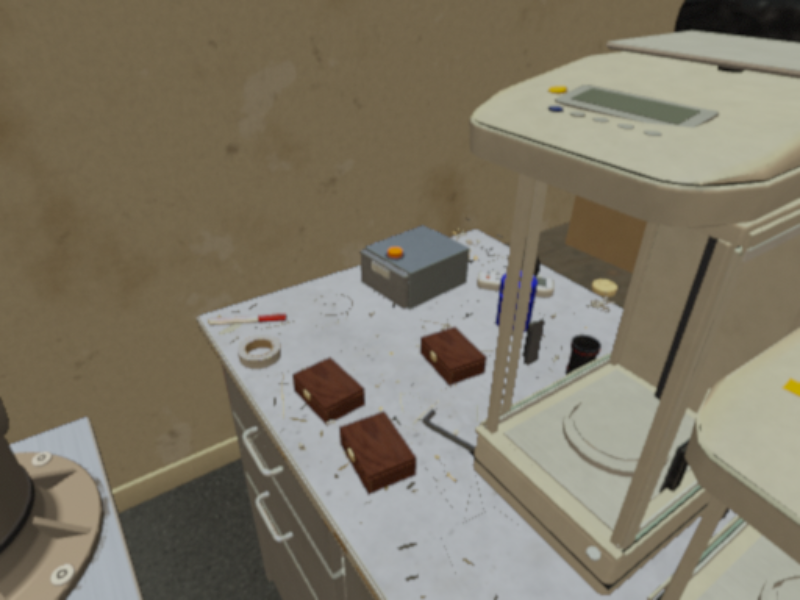

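The top view (800x600) shows the chest at (302,235) with its button at (303,264) and its drawer face toward the robot. The boxes are at (453,297), (431,427) and (519,428), the canister at (438,190), and the balance to the right.

```bash
cat > m.py <<'E'
from h import *
def rects(zlo,zhi,c,roi=None,amin=150):
    v,u=np.mgrid[0:384,0:512]; d=c['depth']
    P=np.stack([(u-c['cx'])/c['fx']*d,(v-c['cy'])/c['fy']*d,d],-1)
    X=(P-c['t'])@c['R']; m=((X[...,2]>zlo)&(X[...,2]<zhi)&(d>0)).astype(np.uint8)
    n,l,s,ce=cv2.connectedComponentsWithStats(m)
    for i in range(1,n):
        if s[i,4]<amin: continue
        q=X[l==i]; r=cv2.minAreaRect((q[:,:2]*1000).astype(np.float32))
        if s[i,4]<9000: print(i,s[i,4],'uv',ce[i].round()*800/512,'z',np.median(q[:,2]).round(4),'c',np.round(r[0],1),'size',np.round(r[1],1),'ang',round(r[2],1))
if __name__=='__main__':
    c=ld('top')
    print('boxes');rects(.024,.045,c); print('chest');rects(.070,.10,c)
    print('button',w(c,303*.64,264*.64,.092))
E
python3 m.py
```

```text
boxes
109 284 uv [570.3125 292.1875] z 0.0363 c [ 651.3 -217.4] size [265.1  46. ] ang 8.4
115 1051 uv [453.125  295.3125] z 0.0344 c [642.7 -33.8] size [89.8 71.7] ang 83.2
125 1103 uv [429.6875 425.    ] z 0.0347 c [443.6   2.7] size [71.1 89.7] ang 4.4
126 1111 uv [518.75   426.5625] z 0.0346 c [ 440.2 -132.5] size [90.9 71.6] ang 82.7
133 297 uv [759.375  457.8125] z 0.0407 c [ 398.4 -505.3] size [102.8  35.7] ang 87.6
chest
1 177 uv [790.625   98.4375] z 0.0884 c [ 931.5 -543.5] size [ 8.9 66.9] ang 84.0
8 586 uv [437.5 187.5] z 0.0922 c [798.5  -9.4] size [59.8 60.3] ang 89.6
9 3907 uv [300.     232.8125] z 0.0807 c [733.1 195.3] size [166.8 130.1] ang 6.4
10 4166 uv [609.375 281.25 ] z 0.0791 c [ 661.7 -266.8] size [272.9 111.6] ang 0.5
button [0.68499857 0.18864546 0.092     ]
```

```bash
H="python3 -m handwheel"
$H '[[[0,0,0],[20,-36,0],60],[[0,0,0],[40,-72,0],40],[[0,0,0],[60,-107,0],20],[[0,0,0],[80,-143,0],0],[[0,0,0],[99,-178,0],0]]' 20
$H '[[[0,0,0],[29,-24,0],0],[[0,0,0],[58,-49,0],0],[[0,0,0],[86,-73,0],0],[[0,0,0],[115,-97,0],0],[[0,0,0],[144,-122,0],0]]'
$H '[[[0,0,0],[33,-23,0],0],[[0,0,0],[65,-46,0],0],[[0,0,0],[98,-70,0],0],[[0,0,0],[130,-93,0],0],[[0,0,0],[163,-116,0],0]]'
$H '[[[0,0,0],[29,-26,0],0],[[0,0,0],[59,-52,0],0],[[0,0,0],[88,-79,0],0],[[0,0,0],[118,-105,0],0],[[0,0,0],[147,-131,0],0]]'
$H '[[[0,0,0],[39,-25,0],0],[[0,0,0],[78,-49,0],0],[[0,0,0],[117,-74,0],0],[[0,0,0],[156,-98,30],0],[[0,0,0],[156,-98,60],0]]'
$H '[[[0,0,0],[0,0,0],0],[[0,0,0],[0,0,0],0],[[0,0,0],[0,0,0],0],[[0,0,0],[0,0,0],0],[[0,0,0],[0,0,0],0]]'
python3 - <<'E'
from h import *
s=state();print(s['position'],s['contact_force'],s['grip_width'],rot().as_matrix().round(3))
print(to([.685,.1886,.100]))
a=cap('wrist');cv2.imwrite('pics/w1.png',a['color'])
hsv=cv2.cvtColor(a['color'],cv2.COLOR_BGR2HSV);m=cv2.inRange(hsv,(8,150,120),(22,255,255))
n,l,st,c=cv2.connectedComponentsWithStats(m)
for i in range(1,n):
    if st[i,4]>150: print(st[i],c[i],w(a,*c[i],.092))
E
```

```text
time: 0.52
position: [0.2457, -0.4409, 0.2051]
eef_rot: [-0.0, 0.988, 0.154, -0.0]
contact_force: [1.2, 0.1, 1.1]
grip_width: 0.0641
grasp_force: 0.0
time: 0.93
position: [0.3462, -0.2814, 0.2056]
eef_rot: [0.0, 0.988, 0.154, 0.0]
contact_force: [1.7, -0.3, 1.2]
grip_width: 0.0309
grasp_force: 0.0
time: 1.35
position: [0.4662, -0.1211, 0.2055]
eef_rot: [0.0, 0.988, 0.154, 0.0]
contact_force: [0.3, -2.2, -0.1]
grip_width: 0.0007
grasp_force: 0.0
time: 1.77
position: [0.5663, 0.0485, 0.2053]
eef_rot: [-0.0, 0.988, 0.154, -0.0]
contact_force: [1.1, -0.9, 0.6]
grip_width: 0.0001
grasp_force: 0.0
time: 2.18
position: [0.6865, 0.191, 0.1526]
eef_rot: [-0.001, 0.988, 0.155, 0.003]
contact_force: [-0.1, 0.8, 0.7]
grip_width: 0.0006
grasp_force: 0.0
time: 2.6
position: [0.6834, 0.1848, 0.1519]
eef_rot: [0.0, 0.988, 0.154, 0.001]
contact_force: [-0.7, -0.7, -0.3]
grip_width: 0.0007
grasp_force: 0.0
[0.68342642 0.18476774 0.1519313 ] [-0.6808398  -0.65264042 -0.26757696] 0.0006802665776468747 [[ 0.953  0.304  0.002]
 [ 0.304 -0.953  0.   ]
 [ 0.002  0.001 -1.   ]]
[array([ 2.5, -3.2, 51.9])]
[233 182  34  33 827] [249.43168077 198.26118501] [0.68816508 0.190727   0.092     ]
[247 292   4  47 151] [248.44370861 315.49006623] [0.58138759 0.15803719 0.092     ]
```

View pics/w1.png

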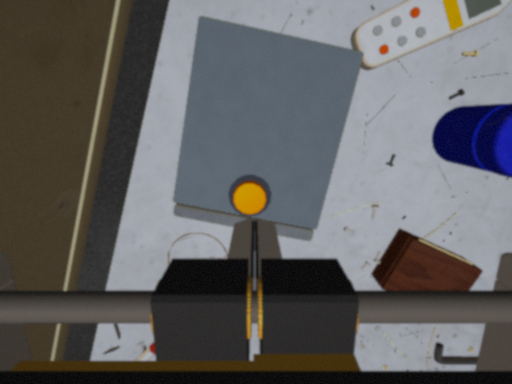

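The wrist view shows the button at (249,198), which is about (0.688, 0.191), and the drawer front edge below it. I'll press it now.

```bash
H="python3 -m handwheel"
$H '[[[0,0,0],[2,-2,20],0],[[0,0,0],[5,-4,40],0],[[0,0,0],[5,-4,52],0],[[0,0,0],[5,-4,55],0],[[0,0,0],[5,-4,56],0]]'
$H '[[[0,0,0],[0,0,3],0],[[0,0,0],[0,0,6],0],[[0,0,0],[0,0,9],0],[[0,0,0],[0,0,12],0],[[0,0,0],[0,0,14],0]]'
$H '[[[0,0,0],[0,0,0],0],[[0,0,0],[0,0,-15],0],[[0,0,0],[0,0,-50],0],[[0,0,0],[0,0,-80],0],[[0,0,0],[0,0,-110],0]]'
python3 - <<'E'
from h import *
from m import rects
a=cap('top');cv2.imwrite('pics/top2.png',a['color'][80:336,130:400])
rects(.068,.1,a)
s=state();print(s['position'],s['contact_force'])
E
```

```text
time: 3.07
position: [0.6862, 0.1906, 0.0939]
eef_rot: [0.0, 0.988, 0.154, -0.0]
contact_force: [-0.9, -0.2, 0.5]
grip_width: 0.0004
grasp_force: 0.0
time: 3.48
position: [0.6873, 0.1912, 0.0817]
eef_rot: [0.0, 0.988, 0.154, 0.001]
contact_force: [-12.4, -6.0, 41.9]
grip_width: 0.0005
grasp_force: 20.5
time: 3.9
position: [0.6863, 0.1912, 0.1915]
eef_rot: [-0.0, 0.988, 0.154, 0.0]
contact_force: [0.3, 0.5, 1.0]
grip_width: 0.0003
grasp_force: 0.0
1 179 uv [790.625   98.4375] z 0.0873 c [ 931.7 -542.4] size [ 9.9 67.4] ang 85.1
10 583 uv [437.5 187.5] z 0.0923 c [798.1  -9.5] size [59.9 60.2] ang 0.7
11 198 uv [320.3125 182.8125] z 0.0804 c [801.6 162.9] size [35.4 51. ] ang 7.4
12 4159 uv [609.375 281.25 ] z 0.079 c [ 661.7 -266.9] size [272.6 111.4] ang 0.3
[0.68858693 0.19227456 0.19820388] [ 2.73780964 -0.26029384  5.14082083]
```

View pics/top2.png

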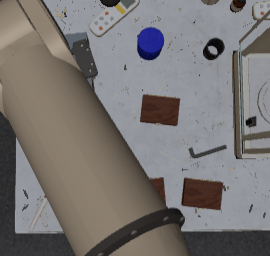

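```bash
H="python3 -m handwheel"
$H '[[[0,0,-7],[-16,32,0],20],[[0,0,-14],[-32,64,0],40],[[0,0,-21],[-48,96,0],60],[[0,0,-28],[-64,128,0],80],[[0,0,-34],[-80,160,0],94]]'
$H '[[[0,0,-7],[0,0,0],94],[[0,0,-14],[0,0,0],94],[[0,0,-21],[0,0,0],94],[[0,0,-28],[0,0,0],94],[[0,0,-32],[0,0,0],94]]'
$H '[[[0,0,0],[0,0,0],94],[[0,0,0],[0,0,0],94],[[0,0,0],[0,0,0],94],[[0,0,0],[0,0,0],94],[[0,0,0],[0,0,0],94]]'
python3 - <<'E'
from h import *
from m import rects
a=cap('wrist');cv2.imwrite('pics/w2.png',a['color']);
rects(.026,.042,a)
t=cap('top'); print('top');rects(.026,.042,t);rects(.066,.1,t);cv2.imwrite('pics/top3.png',t['color'][80:336,130:400])
s=state();print(s['position'],s['contact_force'],rot().as_matrix().round(3)); print(to([.641,-.034,.195],np.radians(-6.8)))
E
```

```text
time: 4.37
position: [0.6585, 0.0128, 0.19]
eef_rot: [0.0, 0.898, 0.439, 0.0]
contact_force: [1.8, -1.1, -0.8]
grip_width: 0.0305
grasp_force: 0.0
time: 4.78
position: [0.659, 0.0142, 0.1899]
eef_rot: [-0.0, 0.742, 0.67, 0.0]
contact_force: [-1.1, -0.5, -1.0]
grip_width: 0.0637
grasp_force: 0.0
time: 5.2
position: [0.659, 0.0144, 0.19]
eef_rot: [0.0, 0.745, 0.667, 0.0]
contact_force: [0.2, -0.5, 0.3]
grip_width: 0.0938
grasp_force: 0.0
2 364 uv [207.8125 114.0625] z 0.0342 c [546.2 142.7] size [65.9  8.6] ang 88.9
4 258 uv [512.5     95.3125] z 0.0343 c [748.3 131.9] size [147.    3.4] ang 5.0
6 550 uv [746.875 140.625] z 0.0351 c [911.4  85.5] size [27.5 53.1] ang 1.2
9 258 uv [564.0625 278.125 ] z 0.0344 c [7.853e+02 7.000e-01] size [58.2 22.7] ang 55.9
11 4480 uv [118.75   323.4375] z 0.0338 c [446.2   3.2] size [71.8 89.9] ang 4.2
12 4133 uv [385.9375 342.1875] z 0.0339 c [645.  -33.3] size [90.1 70.6] ang 83.0
19 202 uv [150.     439.0625] z 0.0336 c [448.5 -95.4] size [17.3 26. ] ang 83.6
21 1834 uv [425.   543.75] z 0.0353 c [ 655.8 -216.2] size [ 13.7 261.6] ang 89.7
top
113 
[... 190 characters left out ...]
5] z 0.0859 c [ 931.7 -542.6] size [ 9.2 67.3] ang 83.9
5 150 uv [534.375 109.375] z 0.0881 c [ 922.  -157.8] size [51.4 27.4] ang 59.6
12 3604 uv [300.    228.125] z 0.0809 c [740.7 196.3] size [150.9 130.6] ang 6.3
13 3845 uv [609.375  273.4375] z 0.0787 c [ 673.6 -263.7] size [249.6 104.3] ang 0.3
18 407 uv [314.0625 364.0625] z 0.0769 c [545.7 173.6] size [ 39.1 126.1] ang 3.0
19 173 uv [625.     367.1875] z 0.0808 c [ 530.6 -281.9] size [82.9  9.2] ang 89.5
[0.65899345 0.01443757 0.19000825] [ 0.24899943  0.57257735 -0.09641172] [[ 0.109  0.994  0.   ]
 [ 0.994 -0.109 -0.   ]
 [-0.     0.    -1.   ]]
[array([-50.1, -12.6,  -5. ]), array([0. , 0. , 0.5]), array([  -0. ,    0. , -179.5])]
```

View pics/w2.png

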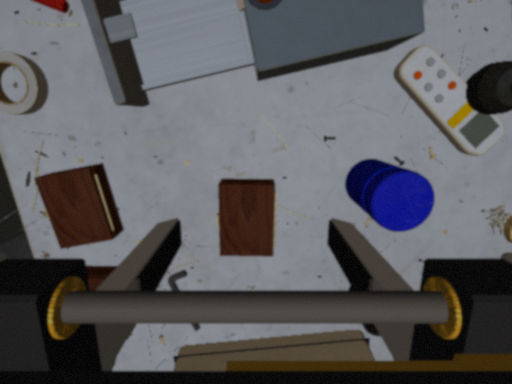

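View pics/top3.png

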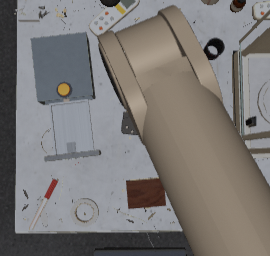

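The drawer is out. In the wrist view, the box at (246,218) sits squarely between the fingers. Next I'll grip box P1 and weigh it.

```bash
H="python3 -m handwheel"
$H '[[[0,0,0],[-25,-5,0],94],[[0,0,0],[-49,-10,20],94],[[0,0,0],[-49,-10,55],94],[[0,0,0],[-49,-10,90],94],[[0,0,0],[-49,-10,120],94]]' 30
$H '[[[0,0,0],[0,0,30],94],[[0,0,0],[0,0,50],94],[[0,0,0],[0,0,55],94],[[0,0,0],[0,0,55],80],[[0,0,0],[0,0,55],60]]'
$H '[[[0,0,0],[0,0,0],55],[[0,0,0],[0,0,0],55],[[0,0,0],[0,0,0],55],[[0,0,0],[0,0,0],55],[[0,0,0],[0,0,0],55]]'
python3 -c "
from h import *
print(state()['contact_force'],state()['joint_efforts'].round(2))"
$H '[[[0,0,0],[0,0,-5],55],[[0,0,0],[0,0,-15],55],[[0,0,0],[0,0,-25],55],[[0,0,0],[0,0,-35],55],[[0,0,0],[0,0,-40],55]]'
$H '[[[0,0,0],[0,0,0],55],[[0,0,0],[0,0,0],55],[[0,0,0],[0,0,0],55],[[0,0,0],[0,0,0],55],[[0,0,0],[0,0,0],55]]'
python3 -c "
from h import *
print(state()['contact_force'],state()['joint_efforts'].round(2))"
```

```text
time: 5.72
position: [0.6432, -0.034, 0.0683]
eef_rot: [0.0, 0.745, 0.667, -0.0]
contact_force: [1.2, 0.2, -0.9]
grip_width: 0.0939
grasp_force: 0.0
time: 6.13
position: [0.6443, -0.033, 0.016]
eef_rot: [0.0, 0.745, 0.667, 0.0]
contact_force: [0.6, -1.1, 0.9]
grip_width: 0.084
grasp_force: 0.0
time: 6.55
position: [0.6444, -0.0334, 0.0163]
eef_rot: [0.001, 0.745, 0.667, 0.001]
contact_force: [-1.2, 0.8, 7.5]
grip_width: 0.0653
grasp_force: 30.0
[-1.18947222  0.75932567  7.4816706 ] [ -0.3  -96.16 -13.47 -32.37   0.26  -0.75   0.13]
time: 6.97
position: [0.6444, -0.0332, 0.0571]
eef_rot: [0.001, 0.745, 0.667, 0.001]
contact_force: [0.5, 0.0, -5.1]
grip_width: 0.0657
grasp_force: 30.0
time: 7.38
position: [0.6434, -0.0333, 0.0545]
eef_rot: [-0.0, 0.745, 0.668, -0.0]
contact_force: [0.3, -0.7, -5.2]
grip_width: 0.0654
grasp_force: 30.0
[ 0.34300024 -0.70453105 -5.22307719] [ 7.0000e-02 -1.0128e+02 -1.4890e+01 -3.8070e+01 -4.0000e-02 -1.0000e-02
 -0.0000e+00]
```

P1 weighs about 5.2 N, or 0.53 kg, so it is the full box. I'll carry it to the drawer.

```bash
H="python3 -m handwheel"
$H '[[[0,0,0],[0,0,-35],55],[[0,0,0],[0,0,-75],55],[[0,0,0],[10,-10,-110],55],[[0,0,0],[30,-27,-128],55],[[0,0,0],[50,-45,-130],55]]'
$H '[[[0,0,7],[26,-24,0],55],[[0,0,14],[52,-48,0],55],[[0,0,21],[79,-71,0],55],[[0,0,28],[105,-95,0],55],[[0,0,35],[131,-119,0],55]]'
$H '[[[0,0,7],[0,0,0],55],[[0,0,14],[0,0,0],55],[[0,0,21],[0,0,0],55],[[0,0,28],[0,0,0],55],[[0,0,35],[0,0,0],55]]'
$H '[[[0,0,7],[0,0,0],55],[[0,0,7.4],[0,0,0],55],[[0,0,7.4],[0,0,0],55],[[0,0,7.4],[0,0,0],55],[[0,0,7.4],[0,0,0],55]]'
python3 - <<'E'
from h import *
from m import rects
a=cap('wrist');cv2.imwrite('pics/w3.png',cv2.resize(a['color'],(800,600)))
print('top');rects(.066,.1,a);print('floor');rects(.006,.017,a);print('wall');rects(.018,.026,a);
s=state();print(s['position'],s['contact_force'],s['grip_width'],rot().as_matrix().round(3))
E
```

```text
time: 7.8
position: [0.606, 0.0218, 0.1888]
eef_rot: [0.002, 0.745, 0.667, 0.002]
contact_force: [-0.0, 1.0, -5.2]
grip_width: 0.0658
grasp_force: 30.0
time: 8.22
position: [0.4991, 0.1656, 0.1849]
eef_rot: [0.0, 0.912, 0.41, -0.0]
contact_force: [0.6, 1.6, -5.8]
grip_width: 0.0654
grasp_force: 30.0
time: 8.63
position: [0.5001, 0.1646, 0.1848]
eef_rot: [0.0, 0.993, 0.117, -0.0]
contact_force: [0.6, -0.2, -4.8]
grip_width: 0.066
grasp_force: 30.0
time: 9.05
position: [0.5003, 0.1645, 0.1849]
eef_rot: [-0.0, 0.998, 0.057, -0.0]
contact_force: [0.4, -0.1, -5.3]
grip_width: 0.0655
grasp_force: 30.0
top
3 2205 uv [389.0625 231.25  ] z 0.0767 c [549.1 175.8] size [ 36.7 126.8] ang 6.7
floor
1 1437 uv [392.1875  15.625 ] z 0.0068 c [678.4 189.5] size [ 21.8 128.9] ang 6.3
3 8684 uv [390.625  123.4375] z 0.0125 c [603.5 181.3] size [120.2  86.6] ang 6.2
18 303 uv [770.3125 270.3125] z 0.0087 c [ 537.8 -121.2] size [40.2 21.9] ang 73.1
19 204 uv [298.4375 331.25  ] z 0.012 c [446.4 237. ] size [13.4 39.8] ang 64.6
26 274 uv [576.5625 334.375 ] z 0.0117 c [474.1  13.4] size [37.6 98.7] ang 29.2
27 356 uv [710.9375 367.1875] z 0.0112 c [ 465.5 -110.7] size [46.2 94.1] ang 33.0
wall
3 1897 uv [389.0625  98.4375] z 0.0223 c [604.5 187.7] size [126.5 108.9] ang 6.3
24 225 uv [714.0625 370.3125] z 0.0221 c [455.3 -88.8] size [13.4 55.8] ang 68.8
[0.50038285 0.16448539 0.18489658] [ 0.57227542 -0.83792401 -5.49597372] 0.065611144146407 [[ 0.994  0.113 -0.   ]
 [ 0.113 -0.994  0.   ]
 [-0.    -0.    -1.   ]]
```

View pics/w3.png

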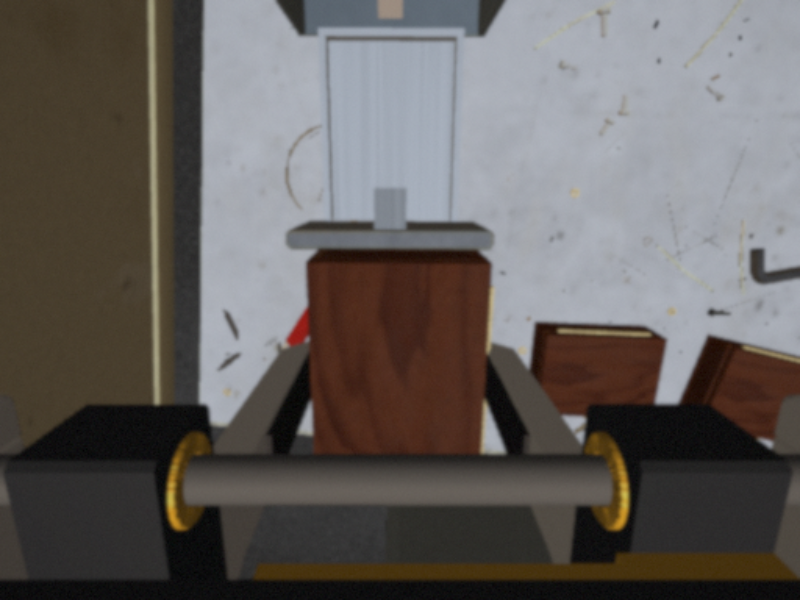

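The wrist view shows a catch tab at (390,205) on top of the panel, reaching about 25 mm over the tray. Only about 95 mm stays free above the 90 mm box, so I'll measure its edges in the chest frame.

```bash
cat > e.py <<'E'
from h import *
def prof(c):
    v,u=np.mgrid[0:384,0:512]; d=c['depth']
    P=np.stack([(u-c['cx'])/c['fx']*d,(v-c['cy'])/c['fy']*d,d],-1)
    X=(P-c['t'])@c['R']; th=np.radians(6.3); e=np.array([np.cos(th),np.sin(th)]);n=np.array([-e[1],e[0]])
    O=np.array([.6035,.1813]); D=X[...,:2]-O; return D@e*1000,D@n*1000,X[...,2]*1000,d>0
if __name__=='__main__':
    a=ld('wrist');s,l,z,ok=prof(a)
    for l0 in (-4,0,4,25,-25):
        cl=int(np.argmin(np.abs(np.where(ok&(z<85)&(np.abs(s)<60),l,1e3)).min(0)-0) ) if 0 else None
        m=ok&(abs(l-l0)<1)&(abs(s)<90)&(z<90)
        i=np.argsort(s[m]); print(l0,' '.join(f'{x:.0f}:{y:.0f}' for x,y in zip(s[m][i],z[m][i])))
    m=ok&(z>170)&(abs(l)<60); print('box', [np.percentile(s[m],p).round(1) for p in (50,95,99,99.8)],z[m].mean(), 'lat',[np.percentile(l[m],p).round(1) for p in (1,5,50,95,99)])
    st=state();p=(np.array(st['position'][:2])-[.6035,.1813]);th=np.radians(6.3);print('tcp s,l',p@[np.cos(th),np.sin(th)]*1e3,p@[-np.sin(th),np.cos(th)]*1e3)
E
python3 e.py
```

```text
-4 -72:77 -72:77 -71:78 -70:78 -70:77 -70:78 -69:77 -69:78 -68:78 -68:78 -67:76 -67:78 -66:77 -66:78 -65:77 -65:78 -64:77 -64:77 -63:77 -63:77 -62:75 -62:76 -61:75 -61:75 -61:69 -61:69 -60:69 -60:69 -59:69 -59:69 -58:69 -58:70 -57:68 -57:70 -56:69 -56:69 -55:69 -55:70 -54:69 -54:70 -53:70 -53:70 -52:70 -52:70 -51:68 -51:70 -50:69 -50:70 -49:69 -49:70 -48:70 -48:71 -48:69 -47:71 -47:70 -47:70 -46:69 -46:70 -45:69 -45:70 -44:69 -44:70 -43:69 -43:70 -42:69 -42:69 -41:69 -41:70 -40:69 -40:70 -39:68 -39:69 -38:68 -38:71 -37:69 -37:69 -37:13 -37:13 -36:13 -36:13 -35:12 -35:13 -34:11 -34:13 -33:11 -33:13 -32:13 -32:13 -31:12 -31:12 -30:12 -30:12 -28:13 -27:14 -27:12 -26:13 -26:12 -25:13 -25:12 -24:12 -24:12 -23:14 -23:13 -22:13 -22:12 -21:13 -21:11 -20:13 -20:13 -19:13 -19:12 -18:13 -18:12 -17:12 -16:11 -15:13 -15:13 -14:12 -14:12 -13:12 -13:12 -12:13 -12:12 -11:12 -11:12 -10:13 -10:12 -9:13 -9:13 -8:13 -8:12 -7:13 -7:12 -6:13 -6:13 -5:14 -5:13 -4:12 -4:11 -3:13 -3:13 -2:12 -2:12 -1:12 -0:11 0:13 1:14 2:12 3:12 3:12 3:13 4:12 5:13 5:13 6:12 6:12 7:13 7:12 8:13 8:12 9:13 9:13 10:11 11:12 12:
[... 7760 characters left out ...]
3 41:13 41:11 42:13 42:12 43:14 43:13 44:14 44:13 45:13 45:12 46:12 46:11 47:13 47:13 48:13 48:12 49:13 49:12 50:12 50:12 51:12 51:12 52:12 52:11 53:14 53:11 54:14 54:13 55:13 55:11 55:14 56:13 57:12 58:13 58:12 58:13 59:20 60:13 60:23 60:16 60:23 60:19 60:15 61:22 61:22 61:24 62:22 63:22 63:22 63:23 64:21 64:23 64:23 70:7 70:6 71:7 71:6 71:8 71:8 73:7 73:6 74:7 75:7 75:5 75:7 76:6 77:6 77:6 77:6 78:7 79:6 80:7 81:5 81:7 83:7 83:6 84:7 85:7 85:6 86:6 86:5
box [np.float64(-80.6), np.float64(-69.6), np.float64(-59.4), np.float64(-59.2)] 274.902786970742 lat [np.float64(-58.6), np.float64(-53.3), np.float64(-4.9), np.float64(44.3), np.float64(49.7)]
tcp s,l -104.3395596946302 -5.397573251855286
```

The tab ends at s = −36.5 mm (top at z = 70 mm), and the back wall and striker start at s = 59 mm. The box is centred in the grip, so I'll aim its centre at s = +11.3 mm and lower it in stages.

```bash
H="python3 -m handwheel"
$H '[[[0,0,-0.2],[30,-1,0],55],[[0,0,-0.2],[65,-3,0],55],[[0,0,-0.2],[95,-4,0],55],[[0,0,-0.2],[110,-5,20],55],[[0,0,-0.2],[115.6,-5,50],55]]'
$H '[[[0,0,0],[0,0,10],55],[[0,0,0],[0,0,18],55],[[0,0,0],[0,0,18],55],[[0,0,0],[0,0,18],55],[[0,0,0],[0,0,18],55]]'
python3 - <<'E'
from h import *
st=state();p=(np.array(st['position'][:2])-[.6035,.1813]);th=np.radians(6.3);print('tcp s,l',p@[np.cos(th),np.sin(th)]*1e3,p@[-np.sin(th),np.cos(th)]*1e3, st['position'][2],st['contact_force'],rot().as_matrix().round(4)[:,0])
E
```

```text
time: 9.52
position: [0.6189, 0.1831, 0.1364]
eef_rot: [-0.001, 0.998, 0.057, 0.003]
contact_force: [-1.0, -0.4, -6.8]
grip_width: 0.0658
grasp_force: 30.0
time: 9.93
position: [0.6152, 0.1825, 0.1186]
eef_rot: [-0.0, 0.998, 0.057, 0.001]
contact_force: [0.4, 0.0, -5.0]
grip_width: 0.0656
grasp_force: 30.0
tcp s,l 11.728575198859415 -0.08128895038271033 0.11858812914569021 [ 0.41303274  0.04411437 -4.9747135 ] [0.9934 0.1144 0.0019]
```

```bash
H="python3 -m handwheel"
$H '[[[0,0,0],[-0.4,0,12],55],[[0,0,0],[-0.4,0,24],55],[[0,0,0],[-0.4,0,32],55],[[0,0,0],[-0.4,0,38],55],[[0,0,0],[-0.4,0,43],55]]'
$H '[[[0,0,0],[0,0,5],55],[[0,0,0],[0,0,10],55],[[0,0,0],[0,0,15],55],[[0,0,0],[0,0,20],55],[[0,0,0],[0,0,25],55]]'
```

```text
time: 10.35
position: [0.6139, 0.1821, 0.0727]
eef_rot: [0.0, 0.998, 0.057, -0.001]
contact_force: [0.0, -0.5, -5.3]
grip_width: 0.0657
grasp_force: 30.0
time: 10.77
position: [0.6144, 0.1822, 0.0486]
eef_rot: [-0.0, 0.998, 0.057, 0.0]
contact_force: [-0.0, 0.3, -5.4]
grip_width: 0.0656
grasp_force: 30.0
```

```bash
H="python3 -m handwheel"
$H '[[[0,0,0],[0,0,6],55],[[0,0,0],[0,0,12],55],[[0,0,0],[0,0,16],55],[[0,0,0],[0,0,18],55],[[0,0,0],[0,0,19.5],55]]'
$H '[[[0,0,0],[0,0,0],60],[[0,0,0],[0,0,0],75],[[0,0,0],[0,0,0],90],[[0,0,0],[0,0,0],90],[[0,0,0],[0,0,0],90]]'
$H '[[[0,0,0],[0,0,-5],90],[[0,0,0],[0,0,-25],90],[[0,0,0],[0,0,-60],90],[[0,0,0],[0,0,-95],90],[[0,0,0],[0,0,-130],90]]'
$H '[[[0,0,0],[-35,0,-10],90],[[0,0,0],[-75,0,-20],90],[[0,0,0],[-115,0,-30],90],[[0,0,0],[-155,0,-30],60],[[0,0,0],[-185,0,-30],30]]'
$H '[[[0,0,0],[-10,0,0],0],[[0,0,0],[-10,0,0],0],[[0,0,0],[-10,0,0],0],[[0,0,0],[-10,0,0],0],[[0,0,0],[-10,0,0],0]]'
python3 - <<'E'
from h import *
from m import rects
a=cap('wrist');cv2.imwrite('pics/w4.png',a['color']);
print('box');rects(.038,.052,a);print('panel');rects(.073,.082,a)
s=state();print(s['position'],s['contact_force'],rot().as_matrix().round(4)[:,0])
E
```

```text
time: 11.18
position: [0.6143, 0.1822, 0.0291]
eef_rot: [0.0, 0.998, 0.057, -0.0]
contact_force: [-1.1, 0.3, -4.6]
grip_width: 0.0659
grasp_force: 30.0
time: 11.6
position: [0.6147, 0.1823, 0.03]
eef_rot: [-0.0, 0.998, 0.057, 0.0]
contact_force: [0.1, 0.1, -0.3]
grip_width: 0.0881
grasp_force: 0.0
time: 12.02
position: [0.614, 0.1823, 0.1614]
eef_rot: [-0.0, 0.998, 0.057, -0.0]
contact_force: [1.3, 0.0, -0.4]
grip_width: 0.0893
grasp_force: 0.0
time: 12.43
position: [0.428, 0.1608, 0.1901]
eef_rot: [0.0, 0.998, 0.057, 0.001]
contact_force: [-0.3, 1.5, 0.6]
grip_width: 0.0803
grasp_force: 0.0
time: 12.85
position: [0.4216, 0.1603, 0.1895]
eef_rot: [-0.0, 0.998, 0.057, -0.0]
contact_force: [0.2, 0.4, -0.1]
grip_width: 0.047
grasp_force: 0.0
box
1 2398 uv [398.4375  26.5625] z 0.0458 c [585.7 178.3] size [32.7 67.9] ang 6.2
panel
1 1955 uv [396.875 103.125] z 0.0771 c [536.5 173.7] size [ 12.2 127. ] ang 6.2
[0.4213963  0.16022444 0.18931063] [-0.13163405 -0.02201997 -0.51384934] [ 9.935e-01  1.138e-01 -4.000e-04]
```

View pics/w4.png

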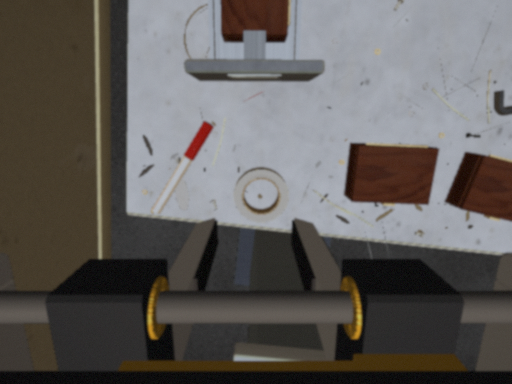

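The box lies flat in the tray behind the panel, with the panel centre at (255,70) in the image. I'll close the fingers, come down in front of the panel (clear of the tape roll), and push slowly.

```bash
H="python3 -m handwheel"
$H '[[[0,0,0],[25,0,0],0],[[0,0,0],[55,-1,0],0],[[0,0,0],[70,-1,20],0],[[0,0,0],[70,-1,55],0],[[0,0,0],[70,-1,90],0]]' 20
$H '[[[0,0,0],[0,0,30],0],[[0,0,0],[0,0,53],0],[[0,0,0],[0,0,63],0],[[0,0,0],[0,0,63],0],[[0,0,0],[3,0,63],0]]'
$H '[[[0,0,0],[4,0,0],0],[[0,0,0],[8,0,0],0],[[0,0,0],[12,0,0],0],[[0,0,0],[15,0,0],0],[[0,0,0],[18,0,0],0]]'
$H '[[[0,0,0],[2,0,0],0],[[0,0,0],[4,0,0],0],[[0,0,0],[6,0,0],0],[[0,0,0],[8,0,0],0],[[0,0,0],[10,0,0],0]]'
$H '[[[0,0,0],[2,0,0],0],[[0,0,0],[4,0,0],0],[[0,0,0],[6,0,0],0],[[0,0,0],[8,0,0],0],[[0,0,0],[10,0,0],0]]'
```

```text
time: 13.32
position: [0.4918, 0.1695, 0.0983]
eef_rot: [-0.001, 0.998, 0.057, 0.001]
contact_force: [0.5, 0.2, -0.2]
grip_width: 0.0098
grasp_force: 0.0
time: 13.73
position: [0.493, 0.1696, 0.0367]
eef_rot: [-0.0, 0.998, 0.057, -0.0]
contact_force: [-0.0, 0.2, 0.8]
grip_width: 0.0007
grasp_force: 0.0
time: 14.15
position: [0.5117, 0.1714, 0.037]
eef_rot: [-0.0, 0.998, 0.057, 0.0]
contact_force: [0.4, 0.2, 0.5]
grip_width: 0.0002
grasp_force: 0.0
time: 14.57
position: [0.5209, 0.1725, 0.0364]
eef_rot: [-0.0, 0.998, 0.057, -0.0]
contact_force: [-1.5, -0.2, 0.3]
grip_width: 0.0005
grasp_force: 0.6
time: 14.98
position: [0.5309, 0.1736, 0.0364]
eef_rot: [0.0, 0.998, 0.057, -0.0]
contact_force: [-1.9, -1.6, 0.3]
grip_width: 0.0002
grasp_force: 0.8
```

```bash
H="python3 -m handwheel"
for i in 1 2 3 4 5; do :; done
$H '[[[0,0,0],[4,0,0],0],[[0,0,0],[8,0,0],0],[[0,0,0],[12,0,0],0],[[0,0,0],[16,0,0],0],[[0,0,0],[20,0,0],0]]' | grep -A2 posi
$H '[[[0,0,0],[4,0,0],0],[[0,0,0],[8,0,0],0],[[0,0,0],[12,0,0],0],[[0,0,0],[16,0,0],0],[[0,0,0],[20,0,0],0]]'| grep -A2 posi
$H '[[[0,0,0],[4,0,0],0],[[0,0,0],[8,0,0],0],[[0,0,0],[12,0,0],0],[[0,0,0],[16,0,0],0],[[0,0,0],[20,0,0],0]]'| grep -A2 posi
$H '[[[0,0,0],[4,0,0],0],[[0,0,0],[8,0,0],0],[[0,0,0],[12,0,0],0],[[0,0,0],[16,0,0],0],[[0,0,0],[20,0,0],0]]'| grep -A2 posi
$H '[[[0,0,0],[4,0,0],0],[[0,0,0],[8,0,0],0],[[0,0,0],[12,0,0],0],[[0,0,0],[16,0,0],0],[[0,0,0],[20,0,0],0]]'| grep -A2 posi
```

```text
position: [0.5511, 0.1759, 0.0364]
eef_rot: [0.0, 0.998, 0.057, -0.0]
contact_force: [-1.8, -0.8, 0.7]
position: [0.5709, 0.1781, 0.0364]
eef_rot: [0.0, 0.998, 0.057, -0.0]
contact_force: [-2.7, -3.0, 0.2]
position: [0.5907, 0.1804, 0.0364]
eef_rot: [0.0, 0.998, 0.057, -0.0]
contact_force: [-2.3, -3.2, -0.2]
position: [0.6106, 0.1827, 0.0364]
eef_rot: [0.0, 0.998, 0.057, -0.0]
contact_force: [-2.6, -2.5, -0.4]
position: [0.6295, 0.1848, 0.0364]
eef_rot: [0.0, 0.998, 0.057, -0.001]
contact_force: [-12.7, -6.4, 7.6]
```

Resistance came about 17 mm before the expected closed position, so I'll check the geometry before pushing harder.

Run:
```python
from h import *
from m import rects
s=state();print(s['position'],s['contact_force'],s['wrist_torque'])
a=cap('wrist');cv2.imwrite('pics/w5.png',a['color']); o=-a['R'].T@a['t'];print('cam rel TCP (tool)',rot().inv().apply(o-s['position']))
b=cap('scene');c=b['color'][130:250,190:350];cv2.imwrite('pics/s5.png',np.hstack([cv2.resize(c,(400,300)),cv2.resize(a['color'],(400,300))]))
rects(.073,.1,a)
```

```text
[0.62952046 0.18481843 0.03636401] [-12.71537579  -6.42163743   7.63596474] [-1.28080267  2.7378769  -0.07057059]
cam rel TCP (tool) [ 0.07300549 -0.00058364 -0.17954197]
2 6871 uv [401.5625 365.625 ] z 0.0772 c [637.9 185.2] size [ 28.3 127. ] ang 6.3
```

View pics/s5.png

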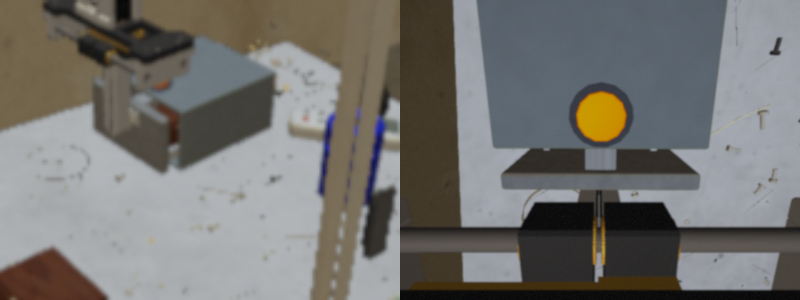

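Nothing visible is obstructing. The panel's catch tab is meeting the sloped striker just inside the chest, which would be the click. I'll keep pushing slowly.

```bash
H="python3 -m handwheel"
$H '[[[0,0,0],[0.6,0,0],0],[[0,0,0],[1.2,0,0],0],[[0,0,0],[1.8,0,0],0],[[0,0,0],[2.4,0,0],0],[[0,0,0],[3,0,0],0]]' | grep -A2 posi
$H '[[[0,0,0],[0.4,0,0],0],[[0,0,0],[0.8,0,0],0],[[0,0,0],[1.2,0,0],0],[[0,0,0],[1.6,0,0],0],[[0,0,0],[2,0,0],0]]' | grep -A2 posi
```

```text
position: [0.6319, 0.1851, 0.0363]
eef_rot: [0.0, 0.998, 0.057, -0.001]
contact_force: [-13.6, -5.6, 8.3]
position: [0.6337, 0.1853, 0.0363]
eef_rot: [0.0, 0.998, 0.057, -0.001]
contact_force: [-13.1, -6.2, 8.9]
```

```bash
H="python3 -m handwheel"
$H '[[[0,0,0],[1,0,0],0],[[0,0,0],[2,0,0],0],[[0,0,0],[3,0,0],0],[[0,0,0],[4,0,0],0],[[0,0,0],[5,0,0],0]]' | grep -A2 posi
$H '[[[0,0,0],[1,0,0],0],[[0,0,0],[2,0,0],0],[[0,0,0],[3,0,0],0],[[0,0,0],[4,0,0],0],[[0,0,0],[5,0,0],0]]' | grep -A2 posi
$H '[[[0,0,0],[0.6,0,0],0],[[0,0,0],[1.2,0,0],0],[[0,0,0],[1.8,0,0],0],[[0,0,0],[2.4,0,0],0],[[0,0,0],[3,0,0],0]]' | grep -A2 posi
```

```text
position: [0.6398, 0.186, 0.0364]
eef_rot: [0.0, 0.998, 0.057, -0.0]
contact_force: [-6.1, -4.3, 2.4]
position: [0.6452, 0.1869, 0.0365]
eef_rot: [-0.0, 0.998, 0.057, 0.0]
contact_force: [-3.6, -3.6, 0.3]
position: [0.648, 0.1872, 0.0365]
eef_rot: [-0.0, 0.998, 0.057, -0.0]
contact_force: [-6.7, -2.0, 2.1]
```

Past the click. I'll push to the end stop, then back away slowly.

```bash
H="python3 -m handwheel"
$H '[[[0,0,0],[0.6,0,0],0],[[0,0,0],[1.2,0,0],0],[[0,0,0],[1.8,0,0],0],[[0,0,0],[2.4,0,0],0],[[0,0,0],[3,0,0],0]]' | grep -A2 posi
$H '[[[0,0,0],[-1,0,0],0],[[0,0,0],[-2,0,0],0],[[0,0,0],[-4,0,0],0],[[0,0,0],[-6,0,0],0],[[0,0,0],[-8,0,0],0]]' | grep -A2 posi
$H '[[[0,0,0],[-10,0,0],0],[[0,0,0],[-25,0,0],0],[[0,0,0],[-40,0,-10],0],[[0,0,0],[-60,0,-40],0],[[0,0,0],[-80,0,-75],0]]' | grep -A2 posi
$H '[[[0,0,0],[-35,0,-20],0],[[0,0,0],[-70,0,-40],0],[[0,0,0],[-100,0,-60],0],[[0,0,0],[-100,0,-60],0],[[0,0,0],[-100,0,-60],0]]' | grep -A2 posi
python3 - <<'E'
from h import *
from m import rects
a=cap('wrist');t=cap('top')
cv2.imwrite('pics/f.png',np.hstack([cv2.resize(t['color'][70:330,130:390],(400,400)),cv2.resize(a['color'],(400,400))]))
print('chest');rects(.073,.1,a);rects(.073,.1,t);print('boxes');rects(.024,.045,t,amin=800)
E
```

```text
position: [0.6484, 0.1873, 0.0364]
eef_rot: [0.001, 0.998, 0.057, -0.002]
contact_force: [-25.8, -7.1, 18.2]
position: [0.6433, 0.1868, 0.0366]
eef_rot: [-0.0, 0.998, 0.057, 0.0]
contact_force: [0.2, 0.3, -0.6]
position: [0.5613, 0.1771, 0.1105]
eef_rot: [0.0, 0.998, 0.057, -0.001]
contact_force: [0.4, 0.0, 2.0]
position: [0.464, 0.166, 0.1731]
eef_rot: [0.0, 0.998, 0.057, 0.002]
contact_force: [0.9, -0.0, -0.6]
chest
1 155 uv [790.625   98.4375] z 0.0876 c [ 931.8 -542.8] size [ 8.5 66.3] ang 83.7
10 575 uv [437.5 187.5] z 0.0924 c [798.   -9.5] size [59.9 60.6] ang 89.6
11 3897 uv [300.     232.8125] z 0.0808 c [733.  195.6] size [165.9 130.9] ang 6.5
12 4043 uv [609.375 281.25 ] z 0.0792 c [ 661.5 -267. ] size [272.3 111.5] ang 0.4
boxes
117 1101 uv [429.6875 425.    ] z 0.0348 c [443.8   2.9] size [70.7 89.5] ang 4.6
118 1104 uv [518.75   426.5625] z 0.0345 c [ 440.5 -132.3] size [90.6 71.1] ang 82.8
```

View pics/f.png

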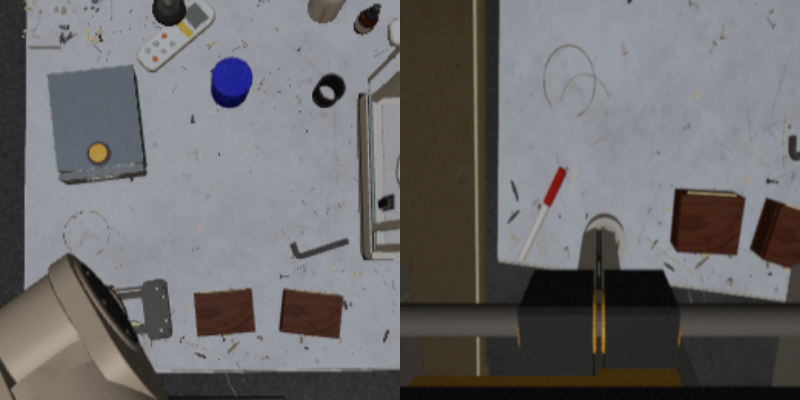

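The chest at (98,125) is shut, with the same outline as at the start, and the drawer stayed in after I backed off. The canister at (231,82) is upright, and both empty boxes at (225,312) and (311,313) are untouched and lid up. Handing in.

```bash
python3 -c "
from bench import workorder
print(workorder.sign_off())"
```

```text
the job is handed in; nothing more can be done
None
```

The full box (about 0.53 kg when lifted) is lid up in the latched drawer, the two empty boxes were left untouched on the bench, the canister is upright, and the job is handed in; pressing the button peaked at about 42 N, through the fingertips only.

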